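Lock the mixer's tube carousel with its spring clip

TASK

The blue tube carousel on the bench mixer has lost its retaining clip: pick up the orange spring clip by its upright fin, bring it level to the white hub with its open mouth towards the steel spindle, and push it sideways into the spindle's groove until both jaws snap round the neck and it sits fully home, then let go. The spindle stands on soft rubber mounts and gives one to two centimetres before the clip goes on, so keep pushing gently until you feel the snap, but never force the spindle more than 2 cm out of its place. Do not lean on the mixer with the hand, and leave everything else where it stands.

Things in the scene. Friction and masses are not known exactly. Their poses are not given: they have to be found in the camera images.
- fin (a point): Grip point of the loose orange spring clip: middle of its upright ribbed fin, 26 mm long (clip x), 12 mm thick (clip y), reaching 42 mm above the clip's underside; this point is 26 mm above the underside. Pinch it across the 12 mm. Axes are the clip's: x from the fin towards the open mouth, z up. The clip weighs about 90 g and starts flat on the worktop, fin up.
- seat (a point): Seat centre of the same clip: lies on the spindle axis when home; 3 mm above the clip's underside, 41 mm ahead (+x) of the fin's middle. The flat part, 6 mm thick and 29 mm wide, reaches from 55 mm behind this point to 11 mm ahead (round jaw tips; their narrowest gap, 11 mm, is 6 mm ahead of this point). Axes as fin.
- jaw_left (a joint): Sprung jaw of the clip on its +y side, rad: 0 closed (at rest), grows as it is forced outward, up to 0.1 as the tip rides over the neck. Passing both jaws over the neck takes a push of about 9 to 15 N, then the push drops by 3 N or more at the snap.
- jaw_right (a joint): The same on the clip's -y side.
- groove (a point): Middle of the groove in the mixer's vertical steel spindle, on its axis (z up); the clip may come from any side. The brass-coloured neck is 14 mm in diameter and 9 mm high, from the flat top of the white hub (92 mm diameter, 4.5 mm below this point) to the spindle's head (20 mm diameter, top 16.5 mm above). Hub and spindle move together on rubber mounts: 0.8 N per mm sideways, 3 N per mm down.
- mixer: The mixer, fixed to the worktop: white housing 130 x 130 mm, top 45 mm above the worktop, with a blue carousel (132 mm diameter, its top at 67 mm), the white hub (top at 79 mm) and the steel spindle (top at 100 mm) standing on its centre. The origin is at the centre of its underside; x points from the front with the black knob to the back.
- tape_centre (a point): Centre of a blue tape roll, 52 mm diameter, 14 mm high, lying flat; to be left alone.
- media_100_wine: Small glass bottle with blue cap, 46 mm diameter, 86 mm high, origin at the centre of its underside; to be left alone.
- petri: Petri dish, 63 mm diameter, 15 mm high, origin at the centre of its underside; to be left alone.
- timer: White lab timer with a green and a red button, 66 x 66 x 18 mm, lying flat, origin at the centre of its underside; to be left alone.
Mind the look-alikes: they are no part of the job. Of the things like the part that bears fin, leave any that is green; of the rest the larger one is meant.

How it is judged:
By the outcome, as a careful person would: the job done as asked, in the order asked, and still so for the second after the job is handed in, with the robot touching nothing.
It also fails if it takes over 53 s, if anything falls off the work surface, if the arm or the gripper's body presses on something with over 40 N, if the wrist force passes 120 N, or if a joint passes its speed limit or range.

ROBOT

A 6-joint arm with a two-finger parallel gripper is mounted at the origin on a cart in front of the work surface, level with it; the furniture and walls round the work are solid. World frame = base frame: x ahead of the robot, y to its left, z up, the work surface at z = 0. Lengths are in m, angles in rad, forces in N, time in s.
With the tool pointing down it reaches from about 0.35 to 0.775 m from the base axis. Payload 5.5 kg.
Tool frame: the origin (TCP) lies midway between the tips of the shut fingers; the grasp point (between the pads) lies 19 mm behind it; z points along the fingers, y is the line along which they close (so a half turn about z gives the same grasp; the last joint's range is limited). The gripper opens to 85 mm and grips with 20 to 120 N. Pads are 22 mm wide; open, the fingers measure 114 mm over their backs; the gripper's body (76 mm by 85 mm) begins 54 mm behind the grasp point. The pads swing forward as they close: fully open they stand 13 mm farther back than shut.
Start: joints at [-1.251, 0.313, 0.046, 1.304, 0, 1.431], TCP at [0.255, -0.515, 0.231] pointing down, gripper open.
Joint ranges: [-2.76, 2.76], [-0.86, 1.69], [-1.03, 1.26], [-2.2, 2.34], [-1.47, 1.5], [-3.14, 3.14]. Speed limits (rad/s): [2.57, 2.57, 3.14, 3.14, 3.14, 3.14].

INTERFACE

Orientations are given as a unit quaternion [w, x, y, z].
In Python, from workcell import telemetry, imaging, env gives the robot as it stands. The module is installed in compiled form; this text tells all that it offers.
- The arm moves only by the tool step_arm, never from a script. Its argument "moves" is a list of rows, each a list of 3 entries, a list of its own where there are three numbers: the shift along the tool's x, y, z in mm, then the turn, a rotation vector about the tool's x, y, z in rad, then the finger opening in mm, from 0 to 85.4. A call has 1 to 8 rows; each row is the pose to reach, as a shift and turn from the pose commanded when the call began, along the tool's axes at that moment; what a row does not reach only later rows make up. A row lasts 1/12 s, in which the tool goes at most 41.7 mm and 7.16 degrees, less where a joint would pass 70% of its speed; a pose out of reach is approached as far as the arm can. A call with a gripper value outside its range is refused whole. The fingers move at their own pace and stop on an object; "grip_force" is the grip in N (left out, the last holds). Time passes only in rows, so rows that repeat a pose let the fingers close. It gives the time, the measured TCP pose, the force, the opening and the grip force at its end, in the units of the state.
- telemetry.get_state(): the state, without advancing time (a new reading comes with each control period).
- imaging.read_camera(name): name is "side" or "top" or "wrist"; returns the picture (480x640x3 uint8, red, green, blue); there is no depth.
- imaging.camera_params(name): a dict with "camera_matrix" (3x3 intrinsics, pixels), "D" ([k1, k2, p1, p2, k3] as OpenCV has them; the pictures are not rectified), "pose" (4x4, takes a point from camera to world coordinates). Camera axes: x right, y up, looking along -z (the intrinsics and any distortion apply to the point x, -y, -z); pixel columns grow to the right and rows downward; lengths in m; the calibration is good to about 2 mm. A picture is of the moment at which its call begins: read the wrist's pose just before it. camera_params takes no time and is no camera call; for the wrist camera it gives the pose at the moment of the call.
- env.hand_in(): hands the job in; it is judged then, once.
The state is a dict: "clock": time; "joint_pos": joint angles; "qvel": joint speeds; "tau": joint torques, N m; "tcp_pos": TCP position; "orientation": TCP orientation; "wrist_force": force on the tool from outside, world axes, zero at the start; "ft_torque": the same for the moment, N m; "finger_gap": finger opening in m; "grip_force": force on a finger pad.
Only numpy, scipy, OpenCV 4.12 (cv2) and the standard library are available. Lean on these libraries where they do the work, as an engineer would, in place of code of your own. Each camera call takes 0.05 s, during which the arm holds its last target. There are 200 camera calls.

## Working session

There is one attempt and no reset: what is moved stays moved. The work goes in short steps, Python scripts to look and compute and a tool call to move; the robot and the scene stay as the last step left them, time stands still between calls to the robot, and variables do not carry over. Pictures are saved under pics/ and viewed, at most 13 in all, crops included, and the job is handed in when it is done.

Besides the shell and the picture viewer there is one more tool, called after "Call:" as a command line: name --argument value ..., lists and objects as JSON in quotes. step_arm: Moves the arm, as the interface text tells. Its arguments: {"type":"object","properties":{"moves":{"type":"array"},"grip_force":{"type":"number"}},"required":["moves"]}

```bash
mkdir -p pics; cat > h.py <<'E'
import numpy as np, cv2
from workcell import telemetry, imaging, env
def ray(name,uv,P=None):
    p=P or imaging.camera_params(name); T=np.array(p["pose"])
    q=cv2.undistortPoints(np.array(uv,float).reshape(-1,1,2),np.array(p["camera_matrix"]),np.array(p["D"])).reshape(-1,2)
    d=np.c_[q[:,0],-q[:,1],-np.ones(len(q))]@T[:3,:3].T
    return T[:3,3],d
def onz(name,uv,z,P=None):
    o,d=ray(name,uv,P); return o+d*((z-o[2])/d[:,2])[:,None]
def proj(name,X,P=None):
    p=P or imaging.camera_params(name); T=np.array(p["pose"])
    c=(np.atleast_2d(X)-T[:3,3])@T[:3,:3]; c=c*[1,-1,-1]
    return cv2.projectPoints(c.reshape(-1,1,3),np.zeros(3),np.zeros(3),np.array(p["camera_matrix"]),np.array(p["D"]))[0].reshape(-1,2)
def snap(name,f):
    im=imaging.read_camera(name); cv2.imwrite(f,im[:,:,::-1]); return im
E
python3 - <<'E'
from h import *
a=snap("top","pics/top.png"); b=snap("side","pics/side.png")
for n in("top","side"): print(n,np.round(imaging.camera_params(n)["pose"],3).tolist())
print(telemetry.get_state())
E
```

```text
top [[0.026, 0.998, -0.063, 0.468], [-1.0, 0.025, -0.013, 0.044], [-0.011, 0.063, 0.998, 1.296], [0.0, 0.0, 0.0, 1.0]]
side [[0.999, 0.031, -0.037, 0.493], [-0.048, 0.518, -0.854, -0.907], [-0.008, 0.855, 0.519, 0.668], [0.0, 0.0, 0.0, 1.0]]
{'clock': 0.1, 'joint_pos': array([-1.25059629e+00,  3.13959727e-01,  4.50980361e-02,  1.30362076e+00,
        2.80167154e-05,  1.43120969e+00]), 'qvel': array([-8.67932435e-04, -2.06131745e-03,  1.79198475e-03,  5.74700799e-05,
        1.10581931e-03,  1.28356521e-03]), 'tau': array([ 1.65465568e-03, -4.81721878e+01,  2.99246192e+01,  1.26513006e-02,
       -1.44979285e-04, -4.98784587e-06]), 'tcp_pos': array([ 0.25501979, -0.51484048,  0.2304807 ]), 'orientation': array([-8.40888808e-04,  9.73690363e-01,  2.27873573e-01, -6.20793319e-05]), 'wrist_force': array([0.1103415 , 0.02317246, 0.22504539]), 'ft_torque': array([ 0.02518811,  0.03446363, -0.00763413]), 'grip_force': 0.0, 'finger_gap': 0.08548754741097692}
```

View pics/top.png

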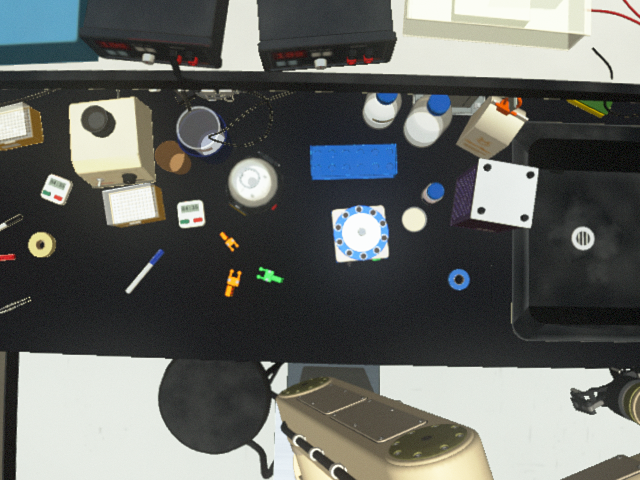

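View pics/side.png

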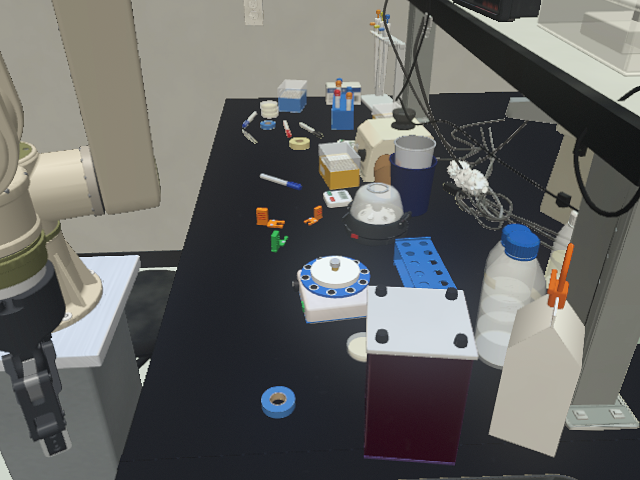

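Top view: orange clip A at (232,283), orange clip B at (229,241), and a green one at (269,275). Green is excluded; A looks larger than B, so A should be the one meant. The mixer hub is at (361,232). I'll confirm in one crop with measurements.

```bash
python3 - <<'E'
from h import *
a=cv2.imread("pics/top.png"); b=cv2.imread("pics/side.png")
c=cv2.resize(a[225:305,205:295],None,fx=5,fy=5,interpolation=cv2.INTER_CUBIC)
d=cv2.resize(b[195:255,245:335],None,fx=4,fy=4,interpolation=cv2.INTER_CUBIC)
out=np.zeros((400,810,3),np.uint8); out[:,:450]=c; out[:240,450:810]=d
cv2.imwrite("pics/crop.png",out[:,:800])
h=cv2.cvtColor(a,cv2.COLOR_BGR2HSV)
m=cv2.inRange(h,(5,150,120),(22,255,255))
n,l,s,ce=cv2.connectedComponentsWithStats(m)
for i in range(1,n):
  if s[i,4]>20 and 200<ce[i][1]<310:
    pts=np.argwhere(l==i)[:,::-1]; w=onz("top",pts,0.005)[:,:2]; cc=w.mean(0); ev,V=np.linalg.eigh(np.cov((w-cc).T))
    pr=(w-cc)@V; print(ce[i],s[i],cc.round(4),V[:,1].round(3),np.ptp(pr,0).round(4))
# hub white circle
m=cv2.inRange(h,(0,0,170),(180,60,255)); k=m[195:270,325:395]
mb=cv2.inRange(h,(95,120,100),(120,255,255)); n,l,s,ce=cv2.connectedComponentsWithStats(mb)
for i in range(1,n):
  if s[i,4]>100: print("blue",ce[i],s[i])
pts=np.argwhere(mb[195:270,325:395])[:,::-1]+[325,195]
(cx,cy),r=cv2.minEnclosingCircle(pts.astype(np.float32)); print(cx,cy,r,onz("top",[[cx,cy]],0.067))
print(imaging.camera_params("wrist")["pose"].round(3).tolist(), imaging.camera_params("wrist")["camera_matrix"])
E
```

```text
[159.         201.66666667] [157 196   5  13  24] [0.6397 0.4726] [-1.     0.015] [0.0109 0.031 ]
[146.52380952 220.38095238] [142 219  11   4  21] [0.5908 0.5028] [-0.199  0.98 ] [0.0053 0.0265]
[228.3984375 240.75     ] [220 232  19  20 128] [0.5439 0.2894] [0.693 0.721] [0.023  0.0561]
[231.8287037  282.71759259] [225 269  17  28 216] [0.4381 0.2768] [-0.948  0.319] [0.0324 0.0712]
blue [37.12550734 20.3378083 ] [   0    0   78   44 3203]
blue [386.76129032  96.63225806] [377  93  20  10 155]
blue [438.99425287 103.13505747] [428  95  23  19 348]
blue [353.19720652 161.29664117] [ 310  143   88   37 3007]
blue [435.36073059 190.51141553] [427 182  17  17 219]
blue [458.62962963 279.06666667] [448 269  22  21 270]
356.8157958984375 236.7133026123047 32.752418518066406 [[ 0.55787748 -0.03158168  0.067     ]]
[[0.443, 0.853, 0.276, 0.326], [-0.896, 0.422, 0.136, -0.481], [-0.001, -0.308, 0.951, 0.372], [0.0, 0.0, 0.0, 1.0]] [[371.31004398   0.         320.05016212]
 [  0.         371.31004398 235.8253094 ]
 [  0.           0.           1.        ]]
```

View pics/crop.png

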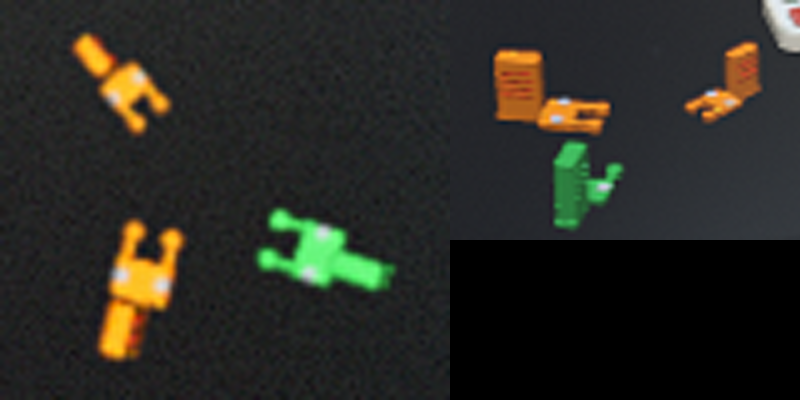

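The crop confirms it: A (fin near top-view (229,291), jaws at about (236,272)) is clearly bigger than B in both views and is orange, so A is the target. Its mouth points roughly to world +x, yaw ≈ -0.26.

```bash
cat >> h.py <<'E'
from scipy.spatial.transform import Rotation as R
def plan(target,yaw,q=None,p=None):
    "shift/turn in tool axes to a pointing-down pose, tool x at yaw"
    s=telemetry.get_state(); q=s["orientation"] if q is None else q; p=s["tcp_pos"] if p is None else p
    A=R.from_quat(np.r_[q[1:],q[0]]); B=R.from_euler("z",yaw)*R.from_euler("x",np.pi)
    print("shift mm",(A.inv().apply(np.array(target)-p)*1000).round(1),"turn",(A.inv()*B).as_rotvec().round(4))
E
python3 - <<'E'
from h import *
f=onz("top",[[229,291]],0.042)[0]; j=onz("top",[[231.6,271],[239.6,273]],0.006); print(f,j, onz("top",[[228.8,279.6],[237.4,282]],0.006))
print(onz("top",[[361,231.5]],0.09))
plan([0.42,0.0,0.25],np.pi/2); plan([f[0],f[1],0.16],np.pi-0.26)
E
```

```text
[0.41857391 0.27639241 0.042     ] [[0.46762528 0.27825156 0.006     ]
 [0.46314941 0.25778946 0.006     ]] [[0.44578133 0.28458755 0.006     ]
 [0.44036304 0.26258035 0.006     ]]
[[ 0.56877829 -0.03977875  0.09      ]]
shift mm [ 376.3 -388.2  -18.8] turn [-0.0013 -0.0012 -1.111 ]
shift mm [ 497.7 -636.4   71.7] turn [-4.0000e-04 -2.1000e-03 -2.4218e+00]
```

Call:
step_arm --moves '[[[376, -388, -19], [0, 0, -1.11], 85], [[376, -388, -19], [0, 0, -1.11], 85], [[376, -388, -19], [0, 0, -1.11], 85], [[376, -388, -19], [0, 0, -1.11], 85], [[376, -388, -19], [0, 0, -1.11], 85], [[376, -388, -19], [0, 0, -1.11], 85], [[376, -388, -19], [0, 0, -1.11], 85], [[376, -388, -19], [0, 0, -1.11], 85]]'

```text
clock: 0.77
tcp_pos: [0.3566, -0.196, 0.2429]
orientation: [-0.0, 0.743, 0.669, 0.0]
wrist_force: [0.7, 0.2, 0.6]
finger_gap: 0.0852
grip_force: 0.0
```

```bash
python3 - <<'E'
from h import *
print(telemetry.get_state()["tcp_pos"]);plan([0.419,0.276,0.16],np.pi-0.2)
E
```

```text
[ 0.35659893 -0.19600763  0.2428584 ]
shift mm [475.9  12.3  82.9] turn [ 1.0000e-04 -2.0000e-04 -1.4764e+00]
```

Call:
step_arm --moves '[[[476, 12, 60], [0, 0, -1.476], 85], [[476, 12, 60], [0, 0, -1.476], 85], [[476, 12, 60], [0, 0, -1.476], 85], [[476, 12, 60], [0, 0, -1.476], 85], [[476, 12, 60], [0, 0, -1.476], 85], [[476, 12, 60], [0, 0, -1.476], 85], [[476, 12, 60], [0, 0, -1.476], 85], [[476, 12, 60], [0, 0, -1.476], 85]]'

```text
clock: 1.43
tcp_pos: [0.4012, 0.1317, 0.201]
orientation: [0.0, 0.331, 0.944, -0.0]
wrist_force: [1.4, -0.1, 0.1]
finger_gap: 0.0848
grip_force: 0.0
```

```bash
python3 - <<'E'
from h import *
plan([0.419,0.276,0.16],np.pi-0.2)
E
```

```text
shift mm [ 76.3 123.7  41. ] turn [-1.000e-04  3.000e-04 -4.754e-01]
```

Call:
step_arm --moves '[[[76, 124, 41], [0, 0, -0.475], 85], [[76, 124, 41], [0, 0, -0.475], 85], [[76, 124, 41], [0, 0, -0.475], 85], [[76, 124, 41], [0, 0, -0.475], 85], [[76, 124, 41], [0, 0, -0.475], 85], [[76, 124, 41], [0, 0, -0.475], 85]]'

```text
clock: 1.93
tcp_pos: [0.4198, 0.2747, 0.1591]
orientation: [-0.001, 0.102, 0.995, -0.001]
wrist_force: [-0.8, -0.4, 0.2]
finger_gap: 0.0851
grip_force: 0.0
```

```bash
python3 - <<'E'
from h import *
P=imaging.camera_params("wrist"); a=snap("wrist","pics/w1.png")
h=cv2.cvtColor(a,cv2.COLOR_RGB2HSV); m=cv2.inRange(h,(5,150,100),(22,255,255))
n,l,s,ce=cv2.connectedComponentsWithStats(m)
for i in range(1,n):
  if s[i,4]>300: print(ce[i],s[i],onz("wrist",[ce[i]],0.005,P))
print(telemetry.get_state()["tcp_pos"],np.array(P["pose"])[:3,3])
E
```

```text
[374.3202934  350.72616137] [360 336  29  30 409] [[0.55637776 0.29659743 0.005     ]]
[0.42003502 0.27374196 0.15964353] [0.34287553 0.2900721  0.30054206]
```

View pics/w1.png

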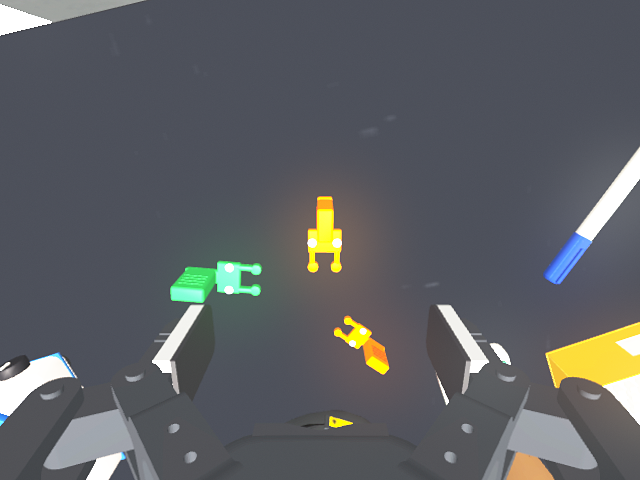

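Wrist view: target clip is centred with its fin's rear face at (325,205), fin top around (325,224) and jaw tips at (313,267) and (336,267). The green clip is at (225,280) and the small orange one at (365,345).

```bash
python3 - <<'E'
from h import *
a=cv2.imread("pics/w1.png"); P=imaging.camera_params("wrist")
for v in range(192,276,3): print(v,a[v,325][::-1],end=' ')
h=cv2.cvtColor(a,cv2.COLOR_BGR2HSV); m=cv2.inRange(h,(5,140,150),(35,255,255))[190:275,300:350]
print([ (v+190,np.flatnonzero(m[v]).min()+300,np.flatnonzero(m[v]).max()+300) for v in range(0,85,5) if m[v].any()])
j=onz("wrist",[[313,267],[336.5,267]],0.005,P); f=onz("wrist",[[325,212],[325,232]],0.042,P); print(j,j.mean(0),f)
X=lambda x,y,z,yaw: np.array([0.419,0.276,0])
E
```

```text
192 [100  92  93] 195 [89 85 95] 198 [255 254  15] 201 [254 170  35] 204 [255 171  37] 207 [255 173  34] 210 [255 255   0] 213 [255 255  95] 216 [255 255  87] 219 [255 255  85] 222 [255 255  85] 225 [255 255  78] 228 [255 255  73] 231 [255 255  67] 234 [255 255  60] 237 [255 255  55] 240 [255 255  44] 243 [255 255  58] 246 [255 255  58] 249 [255 255  52] 252 [255 179  85] 255 [117 102  94] 258 [117 101  94] 261 [116 101  94] 264 [116 101  94] 267 [114  99  93] 270 [113  99  94] 273 [112  99  94] [(200, np.int64(317), np.int64(332)), (205, np.int64(317), np.int64(332)), (210, np.int64(317), np.int64(333)), (215, np.int64(317), np.int64(333)), (220, np.int64(317), np.int64(333)), (225, np.int64(317), np.int64(333)), (230, np.int64(308), np.int64(341)), (235, np.int64(308), np.int64(341)), (240, np.int64(317), np.int64(341)), (245, np.int64(316), np.int64(341)), (250, np.int64(308), np.int64(340)), (255, np.int64(309), np.int64(339)), (260, np.int64(309), np.int64(339)), (265, np.int64(308), np.int64(340)), (270, np.int64(309), np.int64(340))]
[[0.46324015 0.25736065 0.005     ]
 [0.4673839  0.27717632 0.005     ]] [0.46531203 0.26726848 0.005     ] [[0.40824486 0.2788021  0.042     ]
 [0.42298991 0.27577126 0.042     ]]
```

```bash
python3 - <<'E'
from h import *
plan([0.4195,0.2765,0.008],np.pi-0.2); print(telemetry.get_state()["tcp_pos"])
E
```

```text
shift mm [  0.9   2.8 151.6] turn [-0.0016 -0.0014 -0.0065]
[0.42003502 0.27374196 0.15964353]
```

Call:
step_arm --moves '[[[1, 3, 40], [0, 0, 0], 50], [[1, 3, 75], [0, 0, 0], 50], [[1, 3, 105], [0, 0, 0], 50], [[1, 3, 125], [0, 0, 0], 50], [[1, 3, 140], [0, 0, 0], 50], [[1, 3, 151], [0, 0, 0], 50], [[1, 3, 151], [0, 0, 0], 50]]'

```text
clock: 2.57
tcp_pos: [0.4189, 0.2746, 0.0076]
orientation: [-0.002, 0.105, 0.994, -0.001]
wrist_force: [-0.8, -0.2, 0.6]
finger_gap: 0.0499
grip_force: 0.0
```

Call:
step_arm --moves '[[[0, 0, 0], [0, 0, 0], 30], [[0, 0, 0], [0, 0, 0], 20], [[0, 0, 0], [0, 0, 0], 8], [[0, 0, 0], [0, 0, 0], 5], [[0, 0, 0], [0, 0, 0], 5], [[0, 0, 0], [0, 0, 0], 5]]' --grip_force 50

```text
clock: 3.07
tcp_pos: [0.4216, 0.277, 0.0107]
orientation: [0.001, 0.103, 0.995, 0.0]
wrist_force: [-1.0, -1.3, 6.8]
finger_gap: 0.0115
grip_force: 49.6
```

```bash
python3 - <<'E'
from h import *
P=imaging.camera_params("wrist"); a=snap("wrist","pics/w2.png"); s=telemetry.get_state()
print(s["tcp_pos"],s["orientation"],s["finger_gap"],s["grip_force"],s["wrist_force"])
E
```

```text
[0.42163496 0.27704285 0.01069124] [1.36675874e-03 1.03343608e-01 9.94644752e-01 2.18260199e-04] 0.011368476147393692 49.640108942985535 [ 0.73797131 -1.10668781  6.03579594]
```

View pics/w2.png

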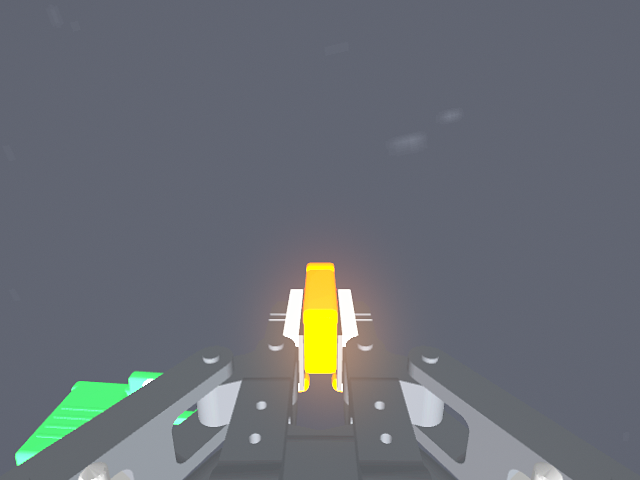

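Fin is between the pads at (320,320), gap 11.4 mm, held at 50 N. Lifting and moving to a spot beside the mixer for a close look.

```bash
python3 - <<'E'
from h import *
plan([0.57,0.08,0.22],np.pi); plan([0.4216,0.277,0.22],np.pi)
E
```

```text
shift mm [-186.3 -162.2 -208.9] turn [ 0.0004  0.0027 -0.2071]
shift mm [-5.000e-01  1.000e-01 -2.093e+02] turn [ 0.0004  0.0027 -0.2071]
```

Call:
step_arm --moves '[[[0, 0, -15], [0, 0, 0], 5], [[0, 0, -45], [0, 0, 0], 5], [[0, 0, -80], [0, 0, 0], 5], [[0, 0, -120], [0, 0, 0], 5], [[0, 0, -160], [0, 0, 0], 5], [[0, 0, -195], [0, 0, 0], 5], [[0, 0, -210], [0, 0, 0], 5]]'

```text
clock: 3.7
tcp_pos: [0.4221, 0.2779, 0.2249]
orientation: [0.003, 0.103, 0.995, 0.002]
wrist_force: [0.6, 0.5, -1.2]
finger_gap: 0.011
grip_force: 48.8
```

```bash
python3 - <<'E'
from h import *
plan([0.57,0.08,0.22],np.pi)
E
```

```text
shift mm [-185.3 -163.4    5.4] turn [ 0.0039  0.0066 -0.2065]
```

Call:
step_arm --moves '[[[-30, -26, 0], [0.004, 0.006, -0.1], 5], [[-60, -52, 0], [0.004, 0.006, -0.206], 5], [[-90, -78, 0], [0.004, 0.006, -0.206], 5], [[-120, -105, 0], [0.004, 0.006, -0.206], 5], [[-150, -132, 0], [0.004, 0.006, -0.206], 5], [[-175, -154, 2], [0.004, 0.006, -0.206], 5], [[-185, -163, 5], [0.004, 0.006, -0.206], 5], [[-185, -163, 5], [0.004, 0.006, -0.206], 5]]'

```text
clock: 4.37
tcp_pos: [0.5695, 0.0766, 0.2133]
orientation: [-0.003, 0.002, 1.0, -0.002]
wrist_force: [0.4, 0.2, -0.8]
finger_gap: 0.011
grip_force: 48.9
```

Call:
step_arm --moves '[[[0, 0, 0], [0, 0, 0], 5], [[0, 0, 0], [0, 0, 0], 5]]'

```text
clock: 4.53
tcp_pos: [0.5671, 0.0802, 0.2143]
orientation: [-0.004, 0.0, 1.0, -0.001]
wrist_force: [-0.7, -0.6, -0.2]
finger_gap: 0.0112
grip_force: 48.9
```

```bash
python3 - <<'E'
from h import *
import json
P=imaging.camera_params("wrist"); a=snap("wrist","pics/w3.png"); s=telemetry.get_state()
P={k:np.array(v).tolist() for k,v in P.items()}; json.dump(P,open("P3.json","w"))
print(s["tcp_pos"],s["orientation"],s["wrist_force"]); print(proj("wrist",[[0.569,-0.04,0.1],[0.569,-0.04,0.079]],P))
snap("side","pics/s2.png"); plan([0.57,0.08,0.22],np.pi)
E
```

```text
[0.56712014 0.08056236 0.21448596] [-3.45567045e-03 -3.18839988e-04  9.99992811e-01 -1.52784860e-03] [ 0.28795516  0.7664265  -0.82921069]
[[155.36708158 233.68066652]
 [166.9095628  225.64310963]]
shift mm [-2.8 -0.7 -5.4] turn [-0.0032 -0.0065  0.0011]
```

View pics/w3.png

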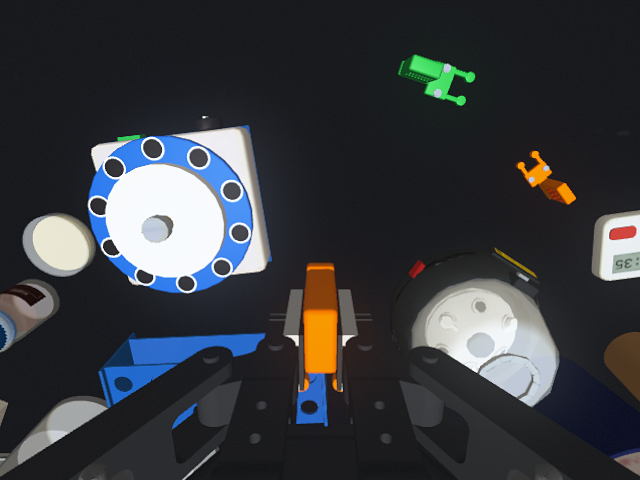

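Wrist view: the mixer is at left with white hub centred around (165,220) and steel head at (157,229). The clip is held upright in the pads at (320,320). Next I'll fit circles to the hub and carousel.

```bash
python3 - <<'E'
from h import *
import json
P=json.load(open("P3.json")); a=cv2.imread("pics/w3.png"); h=cv2.cvtColor(a,cv2.COLOR_BGR2HSV)
blue=cv2.inRange(h,(95,120,80),(125,255,255))
m=cv2.bitwise_not(blue)
n,l,s,ce=cv2.connectedComponentsWithStats(m,connectivity=4)
i=l[200,165] ; print(s[i],ce[i])
def circ(w):
    A=np.c_[2*w,np.ones(len(w))]; r=np.linalg.lstsq(A,(w**2).sum(1),rcond=None)[0]; return r[:2],np.sqrt(r[2]+r[:2]@r[:2])
c=max(cv2.findContours((l==i).astype(np.uint8),cv2.RETR_EXTERNAL,cv2.CHAIN_APPROX_NONE)[0],key=len).reshape(-1,2)
w=onz("wrist",c,0.079,P)[:,:2]; C,r=circ(w)
k=abs(np.linalg.norm(w-C,axis=1)-r)<0.002; C,r=circ(w[k]); print("hub",C,r,k.mean())
g=cv2.inRange(cv2.cvtColor(a,cv2.COLOR_BGR2GRAY),0,215)[205:250,135:180]
n,l,s,ce=cv2.connectedComponentsWithStats(g)
for i in range(1,n):
  if s[i,4]>30: print(s[i],ce[i]+[135,205])
# clip fin top corners in hand
o=cv2.inRange(h,(5,140,100),(22,255,255)); o[:250]=0
for v in range(262,395,6):
  x=np.flatnonzero(o[v,290:350])+290
  if len(x): print((v,x.min(),x.max()),end=' ')
print(onz("wrist",[[157,229]],0.1,P), proj("wrist",[[*C,0.1],[*C,0.0835]],P))
# side: head blob
b=cv2.imread("pics/side.png"); print(proj("side",[[*C,0.1],[*C,0.079]])); print(proj("top",[[*C,0.1]]))
cv2.imwrite("pics/c2.png",cv2.resize(np.hstack([b[235:305,295:375],cv2.imread("pics/s2.png")[170:240,300:380]]),None,fx=5,fy=5,interpolation=cv2.INTER_CUBIC))
print(proj("side",[[0.567,0.08,0.214]]))
E
```

```text
[     0      0    640    480 294148] [325.29011926 237.52826808]
hub [0.65106859 0.08002996] 0.27135255940333025 0.04385584020842379
[  6   9  33  29 702] [157.29344729 227.74501425]
(268, np.int64(307), np.int64(333)) (274, np.int64(307), np.int64(333)) (280, np.int64(306), np.int64(334)) (286, np.int64(306), np.int64(334)) (292, np.int64(305), np.int64(335)) (298, np.int64(305), np.int64(335)) (304, np.int64(304), np.int64(336)) (310, np.int64(304), np.int64(336)) (316, np.int64(303), np.int64(337)) (322, np.int64(303), np.int64(337)) (328, np.int64(304), np.int64(336)) (334, np.int64(304), np.int64(336)) (340, np.int64(304), np.int64(336)) (346, np.int64(304), np.int64(336)) (352, np.int64(304), np.int64(336)) (358, np.int64(304), np.int64(336)) (364, np.int64(304), np.int64(336)) (370, np.int64(305), np.int64(335)) (376, np.int64(305), np.int64(335)) (382, np.int64(304), np.int64(336)) (388, np.int64(304), np.int64(336)) [[ 0.56547312 -0.03835313  0.1       ]] [[321.49176565 333.11762669]
 [321.4816312  322.14434207]]
[[371.02735492 224.60138661]
 [370.57324704 233.45384281]]
[[311.09241376 195.02613403]]
[[330.31197715 174.61908086]]
```

View pics/c2.png

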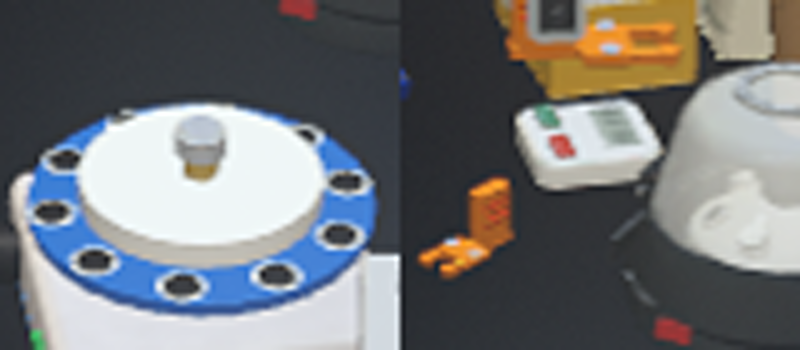

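```bash
python3 - <<'E'
from h import *
import json
P=json.load(open("P3.json"))
def fit(name,f,P,c0):
    h=cv2.cvtColor(cv2.imread(f),cv2.COLOR_BGR2HSV)
    blue=cv2.inRange(h,(95,110,60),(125,255,255))
    t=np.linspace(0,2*np.pi,720)
    for _ in range(4):
        # walk outward from the centre at hub height to first blue pixel
        w=[]
        for a in t:
            rr=np.arange(0.030,0.060,0.0002)
            X=np.c_[c0[0]+rr*np.cos(a),c0[1]+rr*np.sin(a),np.full(len(rr),0.079)]
            uv=proj(name,X,P).round().astype(int); b=np.flatnonzero(blue[uv[:,1],uv[:,0]])
            if len(b): w.append(X[b[0],:2])
        w=np.array(w)
        for _ in range(6):
            A=np.c_[2*w,np.ones(len(w))]; r=np.linalg.lstsq(A,(w**2).sum(1),rcond=None)[0]; c0=r[:2]; R_=np.sqrt(r[2]+c0@c0)
            e=np.linalg.norm(w-c0,axis=1)-R_; w=w[abs(e)<max(1.5*np.median(abs(e)),0.0008)]
    print(name,c0.round(4),R_.round(4),len(w))
fit("wrist","pics/w3.png",P,np.array([0.567,-0.039]))
fit("top","pics/top.png",None,np.array([0.567,-0.039]))
print("head wrist",onz("wrist",[[157,229]],0.1,P)[0],"head side",onz("side",[[335.2,261.4]],0.1)[0],"top",onz("top",[[361.5,232]],0.1)[0])
# fin in hand: top rear edge v~322, half-width; front edge v~372
f=onz("wrist",[[320,322],[320,372]],0.214-0.0107+0.042,P); print("fin top edges",f)
E
```

```text
wrist [ 0.5664 -0.0399] 0.0465 285
top [ 0.5689 -0.041 ] 0.0473 258
head wrist [ 0.56547312 -0.03835313  0.1       ] head side [ 0.56733869 -0.05127135  0.1       ] top [ 0.56679945 -0.04028012  0.1       ]
fin top edges [[0.55497106 0.07937865 0.2453    ]
 [0.57498619 0.07936989 0.2453    ]]
```

```bash
python3 - <<'E'
from h import *
plan([0.455,-0.0393,0.20],np.pi)
E
```

```text
shift mm [ 112.2 -119.8   15.7] turn [-0.0032 -0.0065  0.0011]
```

Call:
step_arm --moves '[[[35, -35, 0], [-0.003, -0.006, 0], 5], [[70, -70, 5], [-0.003, -0.006, 0], 5], [[100, -100, 10], [-0.003, -0.006, 0], 5], [[112, -115, 14], [-0.003, -0.006, 0], 5], [[112, -120, 40], [-0.003, -0.006, 0], 5], [[112, -120, 70], [-0.003, -0.006, 0], 5], [[112, -120, 100], [-0.003, -0.006, 0], 5], [[112, -120, 110], [-0.003, -0.006, 0], 5]]'

```text
clock: 5.3
tcp_pos: [0.4523, -0.0395, 0.1025]
orientation: [-0.002, -0.0, 1.0, 0.0]
wrist_force: [-0.6, -0.4, -0.9]
finger_gap: 0.0112
grip_force: 49.1
```

Call:
step_arm --moves '[[[0, 0, 5], [0, 0, 0], 5], [[0, 0, 5], [0, 0, 0], 5], [[0, 0, 5], [0, 0, 0], 5]]'

```text
clock: 5.55
tcp_pos: [0.4557, -0.0404, 0.1013]
orientation: [0.0, -0.0, 1.0, -0.0]
wrist_force: [0.8, 0.8, -0.0]
finger_gap: 0.0114
grip_force: 49.1
```

```bash
python3 - <<'E'
from h import *
s=telemetry.get_state();print(s["tcp_pos"],s["wrist_force"]);plan([0.48,-0.0393,0.0912],np.pi)
b=snap("side","pics/s3.png"); c=cv2.imread("pics/s3.png")[215:305,265:385]; cv2.imwrite("pics/c3.png",cv2.resize(c,None,fx=6,fy=6,interpolation=cv2.INTER_CUBIC))
print(telemetry.get_state()["tcp_pos"])
E
```

```text
[ 0.45571477 -0.04035832  0.10129973] [ 0.79685093  0.80269756 -0.04959661]
shift mm [-24.3   1.1  10.1] turn [-0.0007  0.0008  0.0006]
[ 0.45620562 -0.04058112  0.10168813]
```

View pics/c3.png

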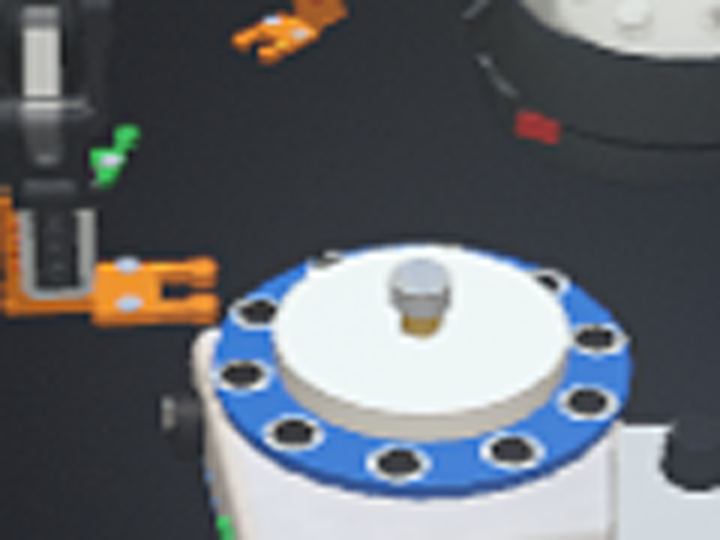

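The clip is level with its mouth at crop (190,291) pointing at the neck at (421,318). That offset matches the 10 mm it still has to come down. Lower and approach.

Call:
step_arm --moves '[[[-3, 1, 5], [0, 0, 0], 5], [[-8, 1, 10], [0, 0, 0], 5], [[-16, 1, 10], [0, 0, 0], 5], [[-24, 1, 10], [0, 0, 0], 5], [[-32, 1, 10], [0, 0, 0], 5], [[-37, 1, 10], [0, 0, 0], 5], [[-37, 1, 10], [0, 0, 0], 5]]'

```text
clock: 6.18
tcp_pos: [0.4941, -0.0402, 0.0906]
orientation: [0.0, 0.0, 1.0, -0.0]
wrist_force: [0.0, 0.9, -0.6]
finger_gap: 0.0111
grip_force: 49.1
```

```bash
python3 - <<'E'
from h import *
b=snap("side","pics/s4.png"); c=cv2.imread("pics/s4.png")[230:300,285:385]; cv2.imwrite("pics/c4.png",cv2.resize(c,None,fx=7,fy=7,interpolation=cv2.INTER_CUBIC))
s=telemetry.get_state();print(s["tcp_pos"],s["wrist_force"],s["orientation"])
E
```

```text
[ 0.4930527  -0.04005068  0.09037241] [-0.49517451 -0.06924611 -1.37500677] [-1.00272637e-04  3.38802227e-04  9.99999905e-01 -2.54688168e-04]
```

View pics/c4.png

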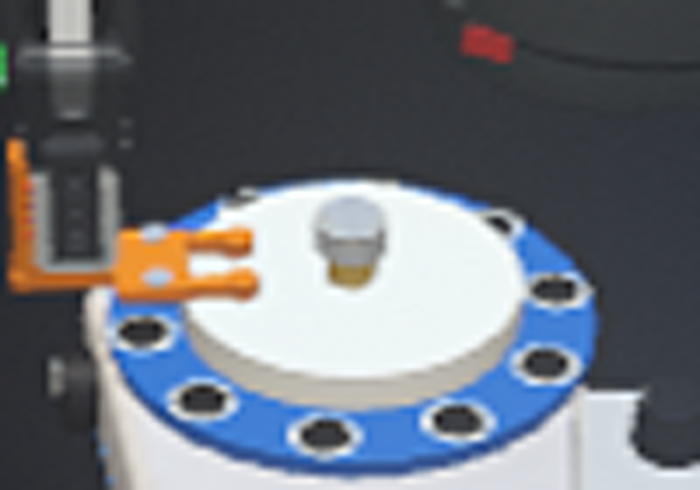

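The jaws straddle the neck line, with the tips at crop (255,262) about 20 mm short of the neck at (350,270), and the height matches. Now the gentle push.

Call:
step_arm --moves '[[[-5, 0, -0.5], [0, 0, 0], 5], [[-10, 0, -0.5], [0, 0, 0], 5], [[-14, 0, -0.5], [0, 0, 0], 5], [[-17, 0, -0.5], [0, 0, 0], 5], [[-17, 0, -0.5], [0, 0, 0], 5]]'

```text
clock: 6.65
tcp_pos: [0.5101, -0.0401, 0.091]
orientation: [0.0, 0.0, 1.0, -0.0]
wrist_force: [-0.3, 0.4, -1.2]
finger_gap: 0.0115
grip_force: 49.1
```

Call:
step_arm --moves '[[[-1, 0, 0], [0, 0, 0], 5], [[-2, 0, 0], [0, 0, 0], 5], [[-3, 0, 0], [0, 0, 0], 5], [[-3, 0, 0], [0, 0, 0], 5]]'

```text
clock: 6.98
tcp_pos: [0.5123, -0.04, 0.091]
orientation: [-0.0, 0.0, 1.0, -0.0]
wrist_force: [-0.1, 0.2, -1.0]
finger_gap: 0.0116
grip_force: 49.1
```

Call:
step_arm --moves '[[[-1, 0, 0], [0, 0, 0], 5], [[-2, 0, 0], [0, 0, 0], 5], [[-3, 0, 0], [0, 0, 0], 5], [[-3, 0, 0], [0, 0, 0], 5]]'

```text
clock: 7.32
tcp_pos: [0.5155, -0.04, 0.091]
orientation: [-0.0, 0.0, 1.0, -0.0]
wrist_force: [-0.4, -0.1, -0.2]
finger_gap: 0.0111
grip_force: 49.1
```

Call:
step_arm --moves '[[[-1, 0, 0], [0, 0, 0], 5], [[-2, 0, 0], [0, 0, 0], 5], [[-3, 0, 0], [0, 0, 0], 5], [[-3, 0, 0], [0, 0, 0], 5]]'

```text
clock: 7.65
tcp_pos: [0.5181, -0.04, 0.0908]
orientation: [-0.0, 0.0, 1.0, -0.0]
wrist_force: [-0.8, -0.0, -1.8]
finger_gap: 0.0114
grip_force: 49.1
```

Call:
step_arm --moves '[[[-1, 0, 0], [0, 0, 0], 5], [[-2, 0, 0], [0, 0, 0], 5], [[-3, 0, 0], [0, 0, 0], 5], [[-3, 0, 0], [0, 0, 0], 5]]'

```text
clock: 7.98
tcp_pos: [0.5211, -0.0401, 0.0908]
orientation: [-0.0, 0.0, 1.0, -0.0]
wrist_force: [-2.8, -0.8, -1.0]
finger_gap: 0.011
grip_force: 49.1
```

Call:
step_arm --moves '[[[-1, 0, 0], [0, 0, 0], 5], [[-2, 0, 0], [0, 0, 0], 5], [[-3, 0, 0], [0, 0, 0], 5], [[-3, 0, 0], [0, 0, 0], 5]]'

```text
clock: 8.32
tcp_pos: [0.5237, -0.0399, 0.0907]
orientation: [-0.001, 0.0, 1.0, -0.0]
wrist_force: [-4.9, -2.2, -0.1]
finger_gap: 0.0115
grip_force: 49.1
```

Call:
step_arm --moves '[[[-1, 0, 0], [0, 0, 0], 5], [[-2, 0, 0], [0, 0, 0], 5], [[-3, 0, 0], [0, 0, 0], 5], [[-3, 0, 0], [0, 0, 0], 5]]'

```text
clock: 8.65
tcp_pos: [0.5263, -0.0399, 0.0906]
orientation: [-0.001, 0.0, 1.0, -0.0]
wrist_force: [-6.1, -1.3, -0.3]
finger_gap: 0.0111
grip_force: 49.2
```

Contact began at about x=0.5185 and the force rises at 0.8 N/mm as expected. A small side force suggests shifting about 1 mm toward -y. Continuing.

Call:
step_arm --moves '[[[-1, -1, 0], [0, 0, 0], 5], [[-2, -1, 0], [0, 0, 0], 5], [[-3, -1, 0], [0, 0, 0], 5], [[-3, -1, 0], [0, 0, 0], 5]]'

```text
clock: 8.98
tcp_pos: [0.5285, -0.0406, 0.0904]
orientation: [-0.002, 0.0, 1.0, 0.0]
wrist_force: [-6.9, -0.8, 1.1]
finger_gap: 0.0113
grip_force: 49.2
```

Call:
step_arm --moves '[[[-1, 0, 0], [0, 0, 0], 5], [[-2, 0, 0], [0, 0, 0], 5], [[-2, 0, 0], [0, 0, 0], 5]]'

```text
clock: 9.23
tcp_pos: [0.53, -0.0406, 0.0902]
orientation: [-0.002, 0.0, 1.0, 0.0]
wrist_force: [-8.6, -0.4, 0.5]
finger_gap: 0.0113
grip_force: 49.2
```

Call:
step_arm --moves '[[[-1, 0, 0], [0, 0, 0], 5], [[-2, 0, 0], [0, 0, 0], 5], [[-2, 0, 0], [0, 0, 0], 5]]'

```text
clock: 9.48
tcp_pos: [0.5315, -0.0405, 0.0901]
orientation: [-0.003, 0.0, 1.0, 0.0]
wrist_force: [-9.4, -1.8, -0.0]
finger_gap: 0.011
grip_force: 49.3
```

Call:
step_arm --moves '[[[-1, 0, -0.5], [0, 0, 0], 5], [[-2, 0, -0.5], [0, 0, 0], 5], [[-2, 0, -0.5], [0, 0, 0], 5]]'

```text
clock: 9.73
tcp_pos: [0.5328, -0.0404, 0.0903]
orientation: [-0.004, 0.0, 1.0, 0.0]
wrist_force: [-10.1, -1.6, 0.3]
finger_gap: 0.0109
grip_force: 49.3
```

Call:
step_arm --moves '[[[-1, 0, 0], [0, 0, 0], 5], [[-1.5, 0, 0], [0, 0, 0], 5], [[-1.5, 0, 0], [0, 0, 0], 5]]'

```text
clock: 9.98
tcp_pos: [0.534, -0.0404, 0.0901]
orientation: [-0.004, 0.0, 1.0, 0.0]
wrist_force: [-11.6, -0.8, 0.7]
finger_gap: 0.0111
grip_force: 49.3
```

Call:
step_arm --moves '[[[-1, 0, 0], [0, 0, 0], 5], [[-1.5, 0, 0], [0, 0, 0], 5], [[-1.5, 0, 0], [0, 0, 0], 5]]'

```text
clock: 10.23
tcp_pos: [0.535, -0.0403, 0.09]
orientation: [-0.004, 0.0, 1.0, 0.0]
wrist_force: [-11.3, -0.4, 1.2]
finger_gap: 0.0111
grip_force: 49.3
```

Call:
step_arm --moves '[[[-1, 0, -0.5], [0, 0, 0], 5], [[-1.5, 0, -0.5], [0, 0, 0], 5], [[-1.5, 0, -0.5], [0, 0, 0], 5]]'

```text
clock: 10.48
tcp_pos: [0.539, -0.0406, 0.0911]
orientation: [-0.002, 0.0, 1.0, 0.0]
wrist_force: [-5.4, -0.4, -1.2]
finger_gap: 0.0113
grip_force: 49.1
```

Call:
step_arm --moves '[[[-1, 0, 0], [0, 0, 0], 5], [[-1.5, 0, 0], [0, 0, 0], 5], [[-1.5, 0, 0], [0, 0, 0], 5]]'

```text
clock: 10.73
tcp_pos: [0.5402, -0.0405, 0.091]
orientation: [-0.002, 0.0, 1.0, 0.0]
wrist_force: [-7.0, -0.2, -1.5]
finger_gap: 0.0115
grip_force: 49.2
```

Snap felt: the force dropped from 11.3 to 5.4 N. One small extra push will confirm it's fully home, then I'll relax the push.

Call:
step_arm --moves '[[[-1, 0, 0], [0, 0, 0], 5], [[-2.5, 0, 0], [0, 0, 0], 5], [[-2.5, 0, 0], [0, 0, 0], 5], [[-2.5, 0, 0], [0, 0, 0], 5]]'

```text
clock: 11.07
tcp_pos: [0.542, -0.0404, 0.0909]
orientation: [-0.003, 0.0, 1.0, 0.0]
wrist_force: [-9.2, -0.8, -0.6]
finger_gap: 0.0117
grip_force: 49.2
```

Call:
step_arm --moves '[[[2, 0, 0], [0, 0, 0], 5], [[4, 0, 0], [0, 0, 0], 5], [[6, 0, 0], [0, 0, 0], 5], [[8, 0, 0], [0, 0, 0], 5], [[9, 0, 0], [0, 0, 0], 5], [[9, 0, 0], [0, 0, 0], 5]]'

```text
clock: 11.57
tcp_pos: [0.5353, -0.0408, 0.0916]
orientation: [-0.001, 0.0, 1.0, -0.0]
wrist_force: [-3.8, -0.1, -1.6]
finger_gap: 0.0109
grip_force: 49.0
```

```bash
python3 - <<'E'
from h import *
b=snap("side","pics/s5.png"); c=cv2.imread("pics/s5.png")[230:300,285:385]; cv2.imwrite("pics/c5.png",cv2.resize(c,None,fx=7,fy=7,interpolation=cv2.INTER_CUBIC))
s=telemetry.get_state();print(s["tcp_pos"],s["wrist_force"],s["orientation"])
E
```

```text
[ 0.53549517 -0.04082534  0.09167012] [-3.96978202 -0.7714626  -3.08201249] [-4.33951793e-04  3.63529444e-04  9.99999836e-01 -8.54193979e-05]
```

View pics/c5.png

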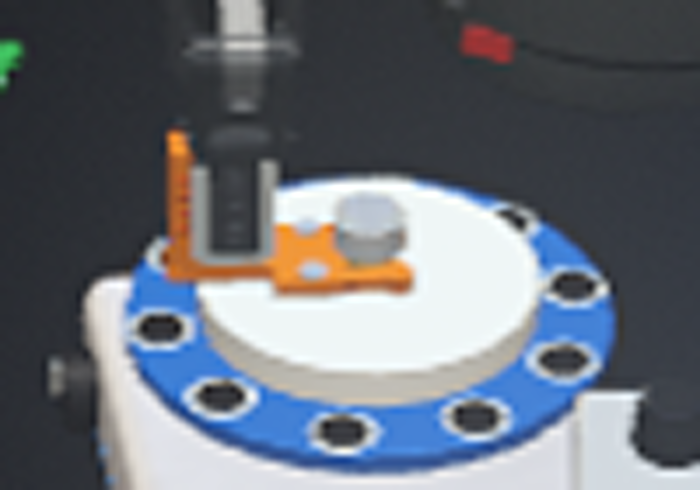

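Seated: the jaw tips reach about 11 mm past the spindle axis (crop 370→410). Relaxing the remaining push, then releasing.

Call:
step_arm --moves '[[[2, 0, 0.5], [0, 0, 0], 5], [[4, 0, 0.5], [0, 0, 0], 5], [[4.5, 0, 0.5], [0, 0, 0], 5], [[4.5, 0, 0.5], [0, 0, 0], 5]]' --grip_force 20

```text
clock: 11.95
tcp_pos: [0.532, -0.041, 0.0919]
orientation: [0.001, 0.0, 1.0, -0.0]
wrist_force: [-1.3, 0.2, -1.5]
finger_gap: 0.0111
grip_force: 49.0
```

Call:
step_arm --moves '[[[0, 0, 0], [0, 0, 0], 14], [[0, 0, 0], [0, 0, 0], 20], [[0, 0, 0], [0, 0, 0], 28], [[0, 0, 0], [0, 0, 0], 32], [[0, 0, 0], [0, 0, 0], 32], [[0, 0, 0], [0, 0, 0], 32]]'

```text
clock: 12.45
tcp_pos: [0.5315, -0.041, 0.0916]
orientation: [0.0, 0.0, 1.0, -0.0]
wrist_force: [0.1, 0.4, 0.2]
finger_gap: 0.0322
grip_force: 0.0
```

Call:
step_arm --moves '[[[0, 0, -8], [0, 0, 0], 32], [[0, 0, -20], [0, 0, 0], 32], [[0, 0, -50], [0, 0, 0], 32], [[0, 0, -85], [0, 0, 0], 32], [[0, 0, -120], [0, 0, 0], 32], [[40, 0, -140], [0, 0, 0], 32], [[80, 0, -140], [0, 0, 0], 32], [[80, 0, -140], [0, 0, 0], 32]]'

```text
clock: 13.12
tcp_pos: [0.4444, -0.0395, 0.2324]
orientation: [-0.003, 0.0, 1.0, 0.0]
wrist_force: [-0.7, 0.7, -1.4]
finger_gap: 0.0322
grip_force: 0.0
```

```bash
python3 - <<'E'
from h import *
b=snap("side","pics/s6.png"); c=cv2.imread("pics/s6.png")[215:305,265:385]; t=snap("top","pics/t6.png"); t=cv2.imread("pics/t6.png")[195:275,322:402]
c=cv2.resize(c,(480,360),interpolation=cv2.INTER_CUBIC); t=cv2.resize(t,(320,320),interpolation=cv2.INTER_CUBIC)
o=np.zeros((360,800,3),np.uint8); o[:,:480]=c; o[:320,480:]=t; cv2.imwrite("pics/c6.png",o)
s=telemetry.get_state();print(s["clock"],s["tcp_pos"],s["wrist_force"])
E
```

```text
13.2167 [ 0.44997261 -0.04061803  0.23244966] [ 0.7497965  -0.6926921   0.24198309]
```

View pics/c6.png

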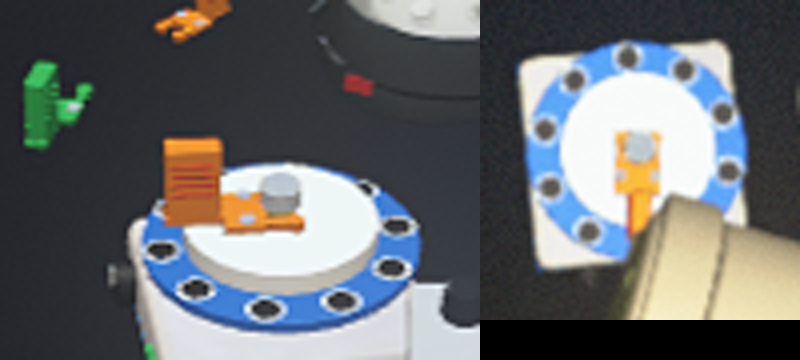

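The clip sits level and symmetric round the neck: side crop (280,200), top crop (638,145). The hand is clear, so I'm handing in.

```bash
python3 -c "
from workcell import env; print(env.hand_in())"
```

```text
the job is handed in; nothing more can be done
None
```

The orange clip snapped onto the spindle neck (push dropped from 11.3 to 5.4 N) and looks fully home in both camera views; I released it, moved the hand clear and handed in at about 13 s.

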